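Pin the bottle gate and snap the cap on

TASK

At the juice bar, first lock the gate of the bottle stand: take the headed pin from its wooden block and push it down through the aligned holes of fork and gate until its head sits on the fork. Then take the small white snap cap from the serving board (not the wide jar lid), press it straight down onto the open bottle until it clicks, and keep pressing past the click. Finish like that, fingers still on the cap and pressing it firmly down on the bottle's rim; leave the jar lid, paper cups, capped bottle and dessert tub where they are.

Things in the scene. Friction and masses are not known exactly. Their poses are not given: they have to be found in the camera images.
- pin_head (a point): Centre of the round head of the loose steel pin (about 80 g). Head 26 mm across, 20 mm tall (origin half-way up). Shank below it 12 mm thick, 46 mm long, its last 6 mm tapering to 6 mm: the tip is 56 mm below the origin. z along the pin, tip at -z. At the start it hangs upright in the wooden block's hole, head resting on the block's top.
- block: Fixed wooden parking block of the pin, 60 x 60 mm and 52 mm tall, with a vertical 15 mm hole through its middle. Origin at the centre of its underside, on the table.
- stand: Fixed steel capping stand; origin on the table under the axis of the bottle it carries, x along the stand. Base plate 220 (x) by 140 (y) mm, 12 mm thick. The open bottle at the origin is 58 mm across, shoulder ending 114 mm and rim 140 mm above the table. Hinge post at x -85, y +42 mm (top at 92 mm), two-plate fork at x +85, y +42 mm.
- gate: Gate bar of the stand, already closed: runs from its hinge (origin, at table height) along x past the bottle, 61 to 73 mm above the table, its lug (30 mm square, hole 170 mm from the hinge) lying between the fork plates with the holes aligned. Its stiff hinge gives way only to more than about 3 N sideways at the lug.
- fork_hole (a point): Mouth of the vertical 15 mm pin hole, on top of the fork's upper plate (34 mm square), 84 mm above the table; axes as the stand. The hole runs on through lug and lower plate (down to 50 mm), then free to 12 mm. Two ball plungers at lug height grip the shank: the pin does not drop in but needs a push of a few newtons. Seated, its head's underside lies on this face (pin_head 10 mm above it).
- rim: Top rim of the open bottle neck in the stand; origin at the centre of the rim, 140 mm above the table; axes as the stand. Neck 28 mm across, its top edge chamfered by 2.5 mm. Four sprung round nubs stand out 3.5 mm from the neck, centred 7.5 mm below the rim. Rigidly fixed.
- cap_centre (a point): Centre of the loose white snap cap (about 20 g), 42 mm across, 21 mm tall, ribbed, origin half-way up, open side down, z up. Starts on the serving board. On the bottle its lip first rests on the nubs, this point about 7 mm above the rim; fully home, after 14 mm of straight travel, this point is 6.5 mm below the rim.
- board: Fixed wooden serving board, 220 (x) by 120 (y) mm, 10 mm thick, origin at the centre of its underside, on the table. Cap and jar lid lie on it, one near each end of its x axis, about 110 mm apart, either way round.
- lid_centre (a point): Centre of a wide white jar lid, 62 mm across, 12 mm tall, lying on the serving board. Bystander: does not fit the bottle.
- bottle_centre (a point): Bystander: capped juice bottle, 58 mm across, 121 mm tall; point 60 mm above its underside.
- dessert_centre (a point): Bystander: dessert tub with clear lid, 70 x 70 mm, 74 mm tall, point half-way up.
- cups_centre (a point): Bystander: stack of paper cups, 71 mm across, 125 mm tall, point about half-way up.
- cap: The same snap cap; origin at the centre of its open underside, 10.5 mm below cap_centre. Its lip has a 31 mm opening and is 4 mm high, the inside above it 37 mm wide and 13 mm high. Pressing it on peaks at about 10 N after 2 mm; then the force drops, the nubs snap behind the lip (click) and pull it down, and its inner top lands on the rim, which is rigid.
Not all that is in view belongs to the job. Of the things shaped like the part that bears pin_head, the bare steel one is meant.

How it is judged:
By the outcome, as a careful person would: the job done as asked, in the order asked, and still so for the second after the job is handed in, while the arm keeps its last pose, push and grip.
It also fails if it takes over 69 s, if anything falls off the work surface, if the arm or the gripper's body presses on something with over 40 N, if the wrist force passes 120 N, or if a joint passes its speed limit or range.

ROBOT

A 6-joint arm with a two-finger parallel gripper is mounted at the origin on the work surface. World frame = base frame: x ahead of the robot, y to its left, z up, the work surface at z = 0. Lengths are in m, angles in rad, forces in N, time in s.
With the tool pointing down it reaches from about 0.35 to 1 m from the base axis. Payload 7.1 kg.
Tool frame: the origin (TCP) lies between the finger pads; the fingertips stand 22 mm ahead of it and the grasp point (between the pads) lies 3 mm ahead of it; x points along the fingers, y is the direction in which the jaws open and shut, and the axes are right-handed (so a half turn about x gives the same grasp; the last joint's range is limited). The gripper opens to 85 mm and grips with 20 to 120 N. Pads are 22 mm wide; open, the fingers measure 114 mm over their backs; the gripper's body (76 mm by 85 mm) begins 54 mm behind the grasp point. The pads swing forward as they close: fully open they stand 13 mm farther back than shut.
Start: joints at [1.109, 0.423, 1.63, -0, 1.089, -0.019], TCP at [0.268, 0.565, 0.253] pointing down, gripper open.
Joint ranges: [-3, 3], [-0.9, 2.11], [0.09, 2.58], [-1.31, 4.45], [0.11, 2.69], [-2.54, 2.54]. Speed limits (rad/s): [2.39, 2.39, 3.01, 3.14, 3.14, 3.14].

INTERFACE

Orientations are given as a rotation vector (axis times angle).
In Python, from rig import manip gives the robot as it stands. The module is installed in compiled form; this text tells all that it offers. Calls block until the motion is done:
- manip.move_to(position, orientation): joint-space move of the TCP to a pose.
- manip.servo_line(position, orientation=None, rate=0.15): straight line of the TCP; orientation=None keeps the orientation; rate is the mean speed in m/s.
- manip.set_joints(angles): joint-space move.
- manip.command_gripper(opening, f_grip=None): finger opening in m; f_grip is the grip in N (None keeps the last); returns when the fingers have stopped.
- manip.hold(seconds).
- manip.solve_ik(position, orientation): joint angles nearest the present ones, or None.
- manip.camera(name): name is "scene" or "side" or "wrist"; returns a dict with "image" (400x640x3 uint8, red, green, blue), "fx", "fy", "cx", "cy" (pixels), "k1" (the pictures are not rectified: a ray, as slopes to the right and down, at radius r is drawn at 1 + k1 r^2 times it, then the intrinsics apply), "cam_to_world" (4x4, takes a point from camera to world coordinates); the wrist camera has in their place "mount" (4x4, takes a point from camera to tool coordinates, whose origin is the TCP and whose axes are the tool frame's). Camera axes: x right, y down, z forward; pixel columns grow to the right and rows downward; lengths in m; the calibration is good to about 2 mm. A picture is of the moment at which its call begins: read the wrist's pose just before it. There is no depth.
A pose or a line that the arm cannot do raises manip.IKError and nothing moves.
- manip.sign_off(): hands the job in, once; it reports no verdict.
Readings, each from a call of its own:
- manip.get_time(): time.
- manip.get_joint_positions(): joint angles.
- manip.get_joint_vel(): joint speeds.
- manip.get_tau(): joint torques, N m.
- manip.get_position(): TCP position.
- manip.get_ee_rot(): TCP orientation.
- manip.get_contact_force(): force on the tool from outside, world axes, zero at the start.
- manip.get_torque(): the same for the moment, N m.
- manip.get_width(): finger opening in m.
Only numpy, scipy, OpenCV 4.12 (cv2) and the standard library are available. Lean on these libraries where they do the work, as an engineer would, in place of code of your own. Each camera call takes 0.05 s, during which the arm holds its last target.

## Working session

There is one attempt and no reset: what is moved stays moved. The work goes in short steps, each a Python script; the robot and the scene stay as the last script left them, time stands still between calls to the robot, and variables do not carry over. Pictures are saved under pics/ and viewed, and the job is handed in when it is done.

```bash
mkdir -p pics
python3 - <<'E'
from rig import manip
import cv2,numpy as np
print(manip.get_time(),manip.get_position(),manip.get_ee_rot(),manip.get_width())
for n in ["scene","side","wrist"]:
    c=manip.camera(n); cv2.imwrite(f"pics/{n}0.png",c["image"][:,:,::-1])
    print(n,{k:(np.round(v,4).tolist() if k!="image" else 0) for k,v in c.items()})
E
```

```text
0.0 [0.26754113 0.56427549 0.25254214] [ 0.34612121  1.54315554 -0.3484764 ] 0.08557893161951328
scene {'image': 0, 'fx': 490.9645, 'fy': 490.9645, 'cx': 313.8265, 'cy': 196.5375, 'k1': -0.1279, 'cam_to_world': [[0.7599, 0.4486, -0.4704, 1.217], [0.6501, -0.5242, 0.5501, -0.7325], [0.0002, -0.7238, -0.69, 1.0227], [0.0, 0.0, 0.0, 1.0]]}
side {'image': 0, 'fx': 416.6439, 'fy': 416.6439, 'cx': 317.4484, 'cy': 196.6393, 'k1': -0.0326, 'cam_to_world': [[-0.9232, -0.2994, 0.2409, 0.3517], [-0.3839, 0.6916, -0.6119, 0.5763], [0.0166, -0.6574, -0.7534, 0.8097], [0.0, 0.0, 0.0, 1.0]]}
wrist {'image': 0, 'fx': 314.116, 'fy': 314.116, 'cx': 320.3915, 'cy': 199.7672, 'k1': -0.0336, 'mount': [[-0.0003, -0.2882, 0.9576, -0.1202], [1.0, 0.0006, 0.0005, 0.0002], [-0.0007, 0.9576, 0.2882, -0.0744], [0.0, 0.0, 0.0, 1.0]]}
```

View pics/scene0.png

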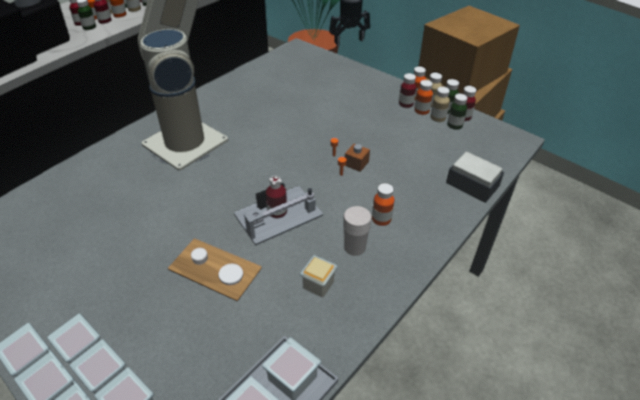

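View pics/side0.png

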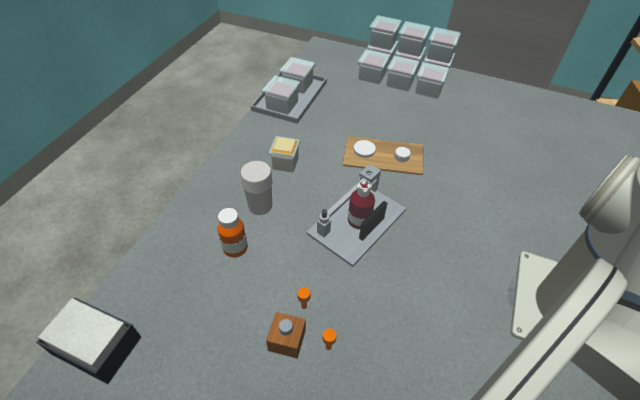

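View pics/wrist0.png

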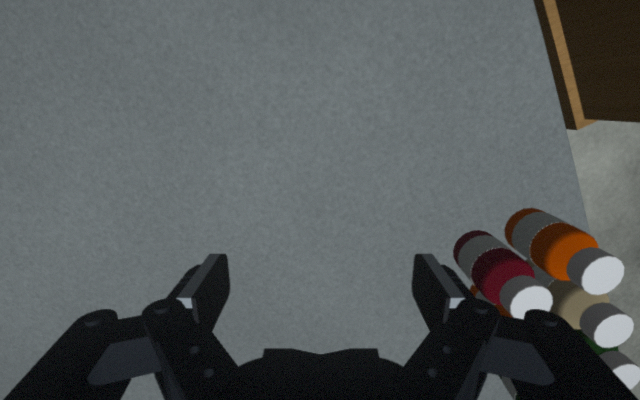

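```bash
cat > h.py <<'E'
import numpy as np, cv2
from scipy.spatial.transform import Rotation as R
def K(c): return np.array([[c["fx"],0,c["cx"]],[0,c["fy"],c["cy"]],[0,0,1.]])
D=lambda c: np.array([c["k1"],0,0,0,0.])
def ray(c,uv,T=None):
    T=np.array(c["cam_to_world"]) if T is None else T
    p=cv2.undistortPoints(np.array([[uv]],float),K(c),D(c))[0,0]
    d=T[:3,:3]@np.array([p[0],p[1],1.]); return T[:3,3],d/np.linalg.norm(d)
def atz(c,uv,z,T=None):
    o,d=ray(c,uv,T); return o+d*(z-o[2])/d[2]
def proj(c,P,T=None):
    T=np.array(c["cam_to_world"]) if T is None else T
    P=np.atleast_2d(P); Pc=(P-T[:3,3])@T[:3,:3]
    return cv2.projectPoints(Pc,np.zeros(3),np.zeros(3),K(c),D(c))[0][:,0]
def tri(*rs):
    A=sum(np.eye(3)-np.outer(d,d) for o,d in rs); b=sum((np.eye(3)-np.outer(d,d))@o for o,d in rs)
    return np.linalg.solve(A,b)
def wristT(c,pos,rv):
    T=np.eye(4);T[:3,:3]=R.from_rotvec(rv).as_matrix();T[:3,3]=pos
    return T@np.array(c["mount"])
def down(yaw):
    # tool x = -z ; tool y = (cos yaw, sin yaw,0)
    x=np.array([0,0,-1.]);y=np.array([np.cos(yaw),np.sin(yaw),0]);z=np.cross(x,y)
    return R.from_matrix(np.c_[x,y,z]).as_rotvec()
E
python3 - <<'E'
import cv2
s=cv2.imread("pics/scene0.png");d=cv2.imread("pics/side0.png")
def crop(im,x0,y0,w,h,f,n): cv2.imwrite(n,cv2.resize(im[y0:y0+h,x0:x0+w],None,fx=f,fy=f,interpolation=cv2.INTER_CUBIC))
crop(s,220,130,160,120,5,"pics/s_a.png")
crop(s,160,230,160,70,5,"pics/s_b.png")
crop(d,250,270,100,100,6,"pics/d_a.png")
crop(d,290,130,140,140,4,"pics/d_b.png")
E
```

```text
(no output)
```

View pics/s_a.png

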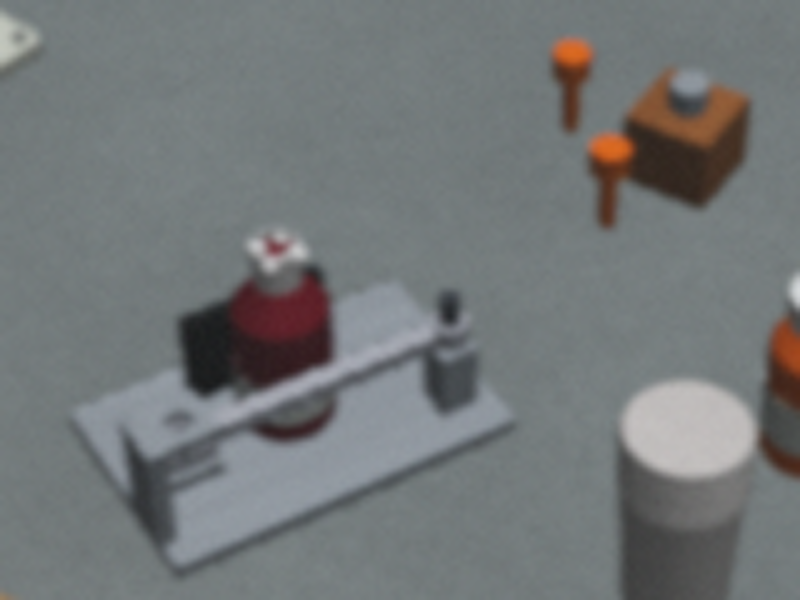

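View pics/d_a.png

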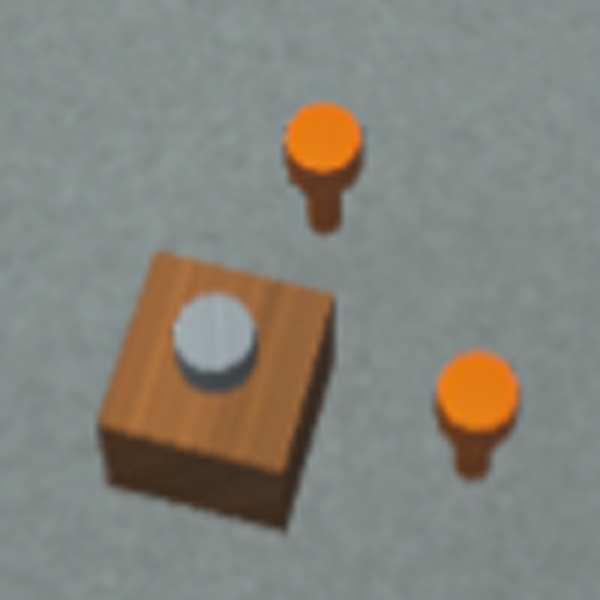

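View pics/d_b.png

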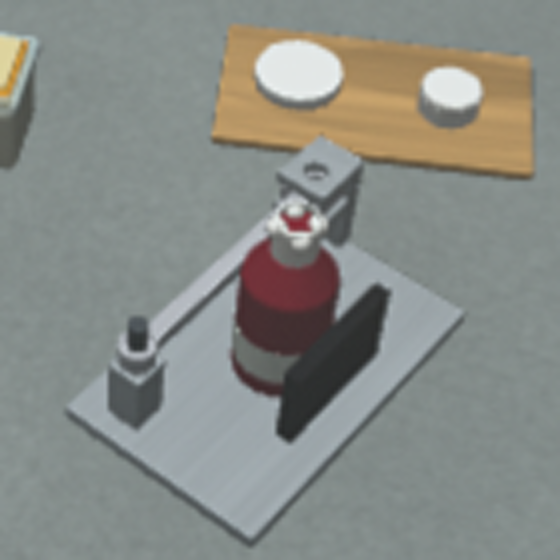

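View pics/s_b.png

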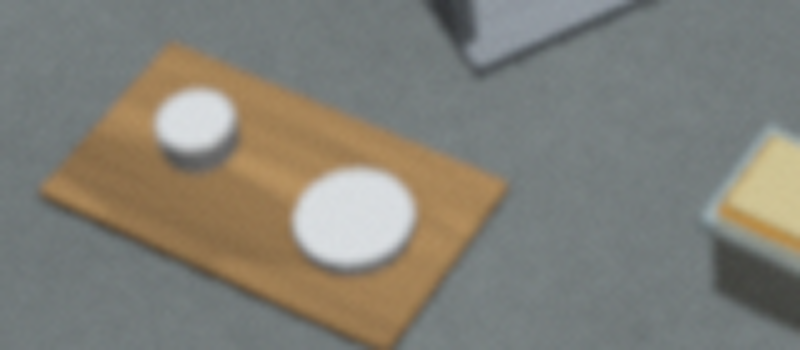

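Run:
```python
from rig import manip
from h import *
s=manip.camera("scene");d=manip.camera("side")
np.set_printoptions(precision=4,suppress=True)
pts={"pintop":((358,146.8),(285.8,324.7),.072),"fork":((256,213.4),(369.25,172.5),.084),"rim":((275.2,178.6),(364.5,184.5),.14),
"captop":((199.4,253.4),(403,152),.031),"lidtop":((230.8,273.2),(365,147.75),.022)}
P={}
for k,(a,b,z) in pts.items():
    print(k,tri(ray(s,a),ray(d,b)),atz(s,a,z)[:2],atz(d,b,z)[:2]); P[k]=(atz(s,a,z)+atz(d,b,z))[:2]/2
for uv in [(66,412),(250,545),(465,313)]:
    print("side base corner",atz(d,np.array(uv)/4+[290,130],.012))
for uv in [(75,415),(180,575),(515,420),(390,283)]:
    print("scene base corner",atz(s,np.array(uv)/5+[220,130],.012))
for uv in [(156,252),(333,294),(100,425),(285,472)]: print("block top side",atz(d,np.array(uv)/6+[250,270],.052))
for uv in [(625,120),(750,100),(672,70),(703,143)]: print("block top scene",atz(s,np.array(uv)/5+[220,130],.052))
v=P["fork"]-P["rim"];print(v,np.linalg.norm(v),"yaw",np.arctan2(v[1],v[0])-np.arctan2(42,85))
for c,n,uv in [(s,"s",(334,139)),(s,"s",(342,160)),(d,"d",(304,292)),(d,"d",(329.5,335))]: print(n,atz(c,uv,.055))
for n,a,b,z in [("bottle",(385,188),(228,217),.121),("cups",(357,215),(256,170),.125),("dess",(320,267),(285,145),.074)]: print(n,atz(s,a,z),atz(d,b,z))
```

```text
pintop [0.5227 0.2914 0.0684] [0.5269 0.2885] [0.5204 0.2917]
fork [ 0.4992 -0.1347  0.0833] [ 0.5018 -0.1345] [ 0.4976 -0.1356]
rim [ 0.4862 -0.042   0.1379] [ 0.4897 -0.0432] [ 0.4846 -0.0413]
captop [ 0.4488 -0.3016  0.0283] [ 0.4531 -0.3022] [ 0.4469 -0.3005]
lidtop [ 0.5534 -0.287   0.0182] [ 0.5581 -0.288 ] [ 0.5509 -0.2845]
side base corner [0.5867 0.044  0.012 ]
side base corner [0.4563 0.0872 0.012 ]
side base corner [ 0.3885 -0.1241  0.012 ]
scene base corner [ 0.3996 -0.1272  0.012 ]
scene base corner [ 0.5326 -0.1732  0.012 ]
scene base corner [0.5953 0.0353 0.012 ]
scene base corner [0.4627 0.0754 0.012 ]
block top side [0.5536 0.268  0.052 ]
block top side [0.495  0.2587 0.052 ]
block top side [0.5441 0.3265 0.052 ]
block top side [0.4854 0.3175 0.052 ]
block top scene [0.5034 0.2534 0.052 ]
block top scene [0.5515 0.3217 0.052 ]
block top scene [0.4947 0.3142 0.052 ]
block top scene [0.5545 0.2671 0.052 ]
[ 0.0126 -0.0928] 0.09368550481680063 yaw -1.8952587737248616
s [0.4303 0.2888 0.055 ]
s [0.5168 0.2208 0.055 ]
d [0.5203 0.2085 0.055 ]
d [0.4404 0.2716 0.055 ]
bottle [0.7274 0.1379 0.121 ] [0.7224 0.1439 0.121 ]
cups [0.7331 0.0031 0.125 ] [0.7319 0.0013 0.125 ]
dess [ 0.7436 -0.1556  0.074 ] [ 0.7342 -0.1534  0.074 ]
```

Run:
```python
from rig import manip
from h import *
np.set_printoptions(precision=3,suppress=True)
print(R.from_rotvec(manip.get_ee_rot()).as_matrix())
for n,p in [("pin",[.523,.29,.2]),("fork",[.5,-.135,.12]),("cap",[.449,-.301,.034]),("rim",[.487,-.042,.16])]:
    for y in np.radians([-135,-90,-45,0,45,90,135,180]):
        j=manip.solve_ik(p,down(y)); print(n,round(np.degrees(y)),j)
```

```text
[[-0.     0.428  0.904]
 [-0.001  0.904 -0.428]
 [-1.    -0.001 -0.   ]]
pin -135 None
pin -90 [ 0.486  0.449  1.73  -0.     0.962  2.057]
pin -45 [ 0.486  0.449  1.73  -0.     0.962  1.272]
pin 0 [ 0.486  0.449  1.73  -0.     0.962  0.486]
pin 45 [ 0.486  0.449  1.73  -0.     0.962 -0.299]
pin 90 [ 0.486  0.449  1.73  -0.     0.962 -1.084]
pin 135 [ 0.486  0.449  1.73  -0.     0.962 -1.87 ]
pin 180 None
fork -135 [-0.287  0.471  1.949  0.     0.722  2.07 ]
fork -90 [-0.287  0.471  1.949 -0.     0.722  1.284]
fork -45 [-0.287  0.471  1.949 -0.     0.722  0.499]
fork 0 [-0.287  0.471  1.949 -0.     0.722 -0.287]
fork 45 [-0.287  0.471  1.949 -0.     0.722 -1.072]
fork 90 [-0.287  0.471  1.949 -0.     0.722 -1.857]
fork 135 None
fork 180 None
cap -135 [-0.613  0.648  1.914  0.     0.579  1.744]
cap -90 [-0.613  0.648  1.914 -0.     0.579  0.958]
cap -45 [-0.613  0.648  1.914 -0.     0.579  0.173]
cap 0 [-0.613  0.648  1.914 -0.     0.579 -0.613]
cap 45 [-0.613  0.648  1.914 -0.     0.579 -1.398]
cap 90 [-0.613  0.648  1.914  0.     0.579 -2.183]
cap 135 None
cap 180 [-0.613  0.648  1.914 -0.     0.579  2.529]
rim -135 [-0.11   0.367  1.993  0.     0.781  2.246]
rim -90 [-0.11   0.367  1.993 -0.     0.781  1.46 ]
rim -45 [-0.11   0.367  1.993 -0.     0.781  0.675]
rim 0 [-0.11   0.367  1.993 -0.     0.781 -0.11 ]
rim 45 [-0.11   0.367  1.993 -0.     0.781 -0.896]
rim 90 [-0.11   0.367  1.993 -0.     0.781 -1.681]
rim 135 [-0.11   0.367  1.993  0.     0.781 -2.467]
rim 180 None
```

Run:
```python
from rig import manip
from h import *
np.set_printoptions(precision=4,suppress=True)
y=np.radians(45)
manip.move_to([.522,.290,.20],down(y))
p,r=manip.get_position(),manip.get_ee_rot()
c=manip.camera("wrist"); cv2.imwrite("pics/w1.png",c["image"][:,:,::-1])
T=wristT(c,p,r); np.savez("w1.npz",T=T)
print(manip.get_time(),p,manip.get_contact_force(), proj(c,[.5227,.2914,.072],T))
```

```text
1.7083 [0.5217 0.2909 0.2002] [-0.8523 -0.1476 -0.5917] [[321.5766 199.8079]]
```

View pics/w1.png

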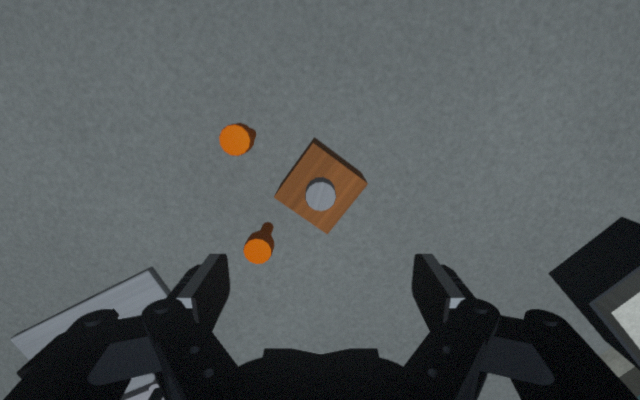

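Run:
```python
from rig import manip
from h import *
np.set_printoptions(precision=4,suppress=True)
im=cv2.imread("pics/w1.png"); T=np.load("w1.npz")["T"]; c=manip.camera("wrist")
# gray blob
hsv=cv2.cvtColor(im,cv2.COLOR_BGR2HSV); sub=hsv[170:225,295:345]
m=((sub[...,1]<70)&(sub[...,2]>70)).astype(np.uint8)
n,l,st,ce=cv2.connectedComponentsWithStats(m); 
for i in range(1,n):
    if st[i,4]>50: print(st[i],ce[i]+[295,170],atz(c,ce[i]+[295,170],.072,T))
cv2.imwrite("pics/w1c.png",cv2.resize(im[110:280,210:390],None,fx=4,fy=4,interpolation=cv2.INTER_CUBIC))
```

```text
[ 10  11  31  30 716] [320.0992 195.8338] [0.5194 0.2929 0.072 ]
[  0  42  18  13 121] [300.7769 220.2066] [0.5231 0.2663 0.072 ]
[40 43 10 12 63] [341.127  220.3333] [0.5471 0.2903 0.072 ]
```

View pics/w1c.png

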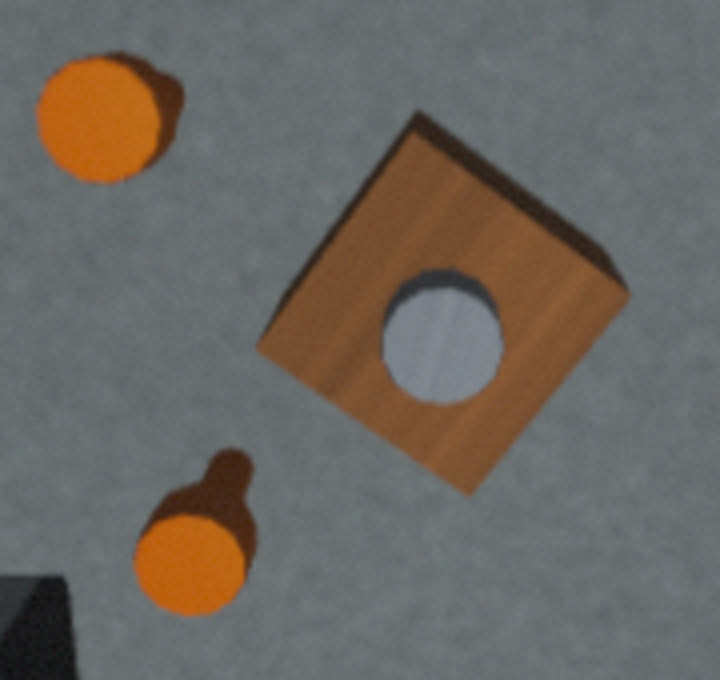

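Run:
```python
from rig import manip
from h import *
np.set_printoptions(precision=4,suppress=True)
x,y=.5196,.2926
manip.command_gripper(.06,60)
manip.servo_line([x,y,.0755],down(np.pi/4),rate=.12)
print(manip.get_time(),manip.get_position(),manip.get_contact_force())
manip.command_gripper(.015,60)
print(manip.get_time(),manip.get_width(),manip.get_contact_force())
manip.servo_line([x,y,.20],rate=.15)
p,r=manip.get_position(),manip.get_ee_rot()
c=manip.camera("wrist"); cv2.imwrite("pics/w2.png",c["image"][:,:,::-1])
print(manip.get_time(),p,manip.get_width(),manip.get_contact_force())
```

```text
3.325 [0.5201 0.2929 0.0762] [ 0.3905  0.56   -0.2911]
3.7417 0.023814653765137705 [-1.0186  0.2533  5.0396]
4.775 [0.519  0.2923 0.1991] 0.023740900111468254 [ 0.4993 -0.4985 -1.3285]
```

View pics/w2.png

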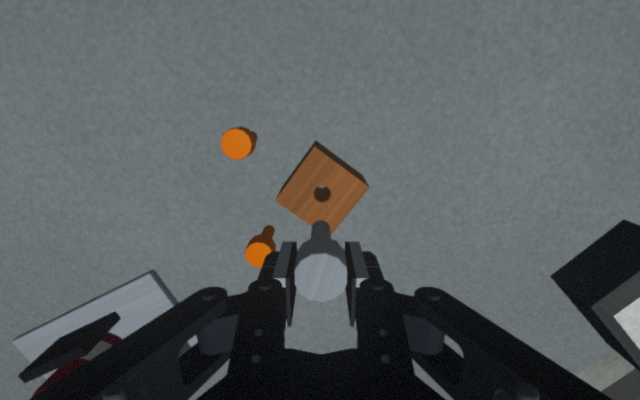

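Run:
```python
from rig import manip
from h import *
np.set_printoptions(precision=4,suppress=True)
im=cv2.imread("pics/w2.png"); c=manip.camera("wrist")
cv2.imwrite("pics/w2c.png",cv2.resize(im[170:330,240:400],None,fx=5,fy=5,interpolation=cv2.INTER_CUBIC)[:600] if 0 else cv2.resize(im[200:320,250:400],None,fx=5,fy=5,interpolation=cv2.INTER_CUBIC))
M=np.array(c["mount"])
# in tool coords
for uv in [(321,277)]:
    o,d=ray(c,uv,M); print(o+d*(.0042-o[0])/d[0])
```

```text
[ 0.0042  0.0003 -0.0009]
```

View pics/w2c.png

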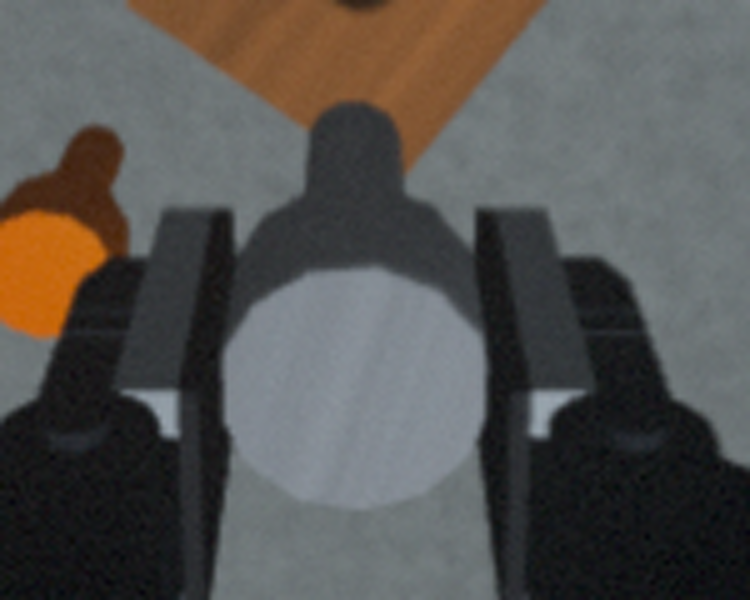

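Run:
```python
from rig import manip
from h import *
np.set_printoptions(precision=1,suppress=True)
c=manip.camera("wrist"); M=np.array(c["mount"])
a=np.linspace(0,2*np.pi,9)[:-1]
for x,r in [(.0042,.013),(.0242,.013),(.0642,.006),(.0702,.003)]:
    P=np.c_[0*a+x,.0003+r*np.cos(a),-.0007+r*np.sin(a)]; q=(proj(c,P,M)-[250,200])*5
    print(x,q.min(0),q.max(0))
```

```text
0.0042 [210.4 254.9] [500.7 511.4]
0.0242 [227.2 165.4] [483.  396.5]
0.0642 [306.9  92.5] [402.1 181.3]
0.0702 [331.3  98.4] [377.6 141.6]
```

Run:
```python
from rig import manip
from h import *
np.set_printoptions(precision=4,suppress=True)
manip.servo_line([.519,.292,.25],rate=.2)
manip.servo_line([.4995,-.1345,.25],rate=.25)
manip.servo_line([.4995,-.1345,.20],rate=.2)
manip.hold(.2)
p,r=manip.get_position(),manip.get_ee_rot()
c=manip.camera("wrist"); cv2.imwrite("pics/w3.png",c["image"][:,:,::-1])
T=wristT(c,p,r); np.savez("w3.npz",T=T)
print(manip.get_time(),p,manip.get_width(),manip.get_contact_force(),proj(c,[.4992,-.1345,.084],T))
im=c["image"][:,:,::-1]
cv2.imwrite("pics/w3c.png",cv2.resize(im[120:270,220:420],None,fx=4,fy=4,interpolation=cv2.INTER_CUBIC))
```

```text
7.7833 [ 0.5004 -0.1346  0.2013] 0.023814124479160217 [ 1.5571 -0.4149 -1.2129] [[319.2645 201.9265]]
```

View pics/w3.png

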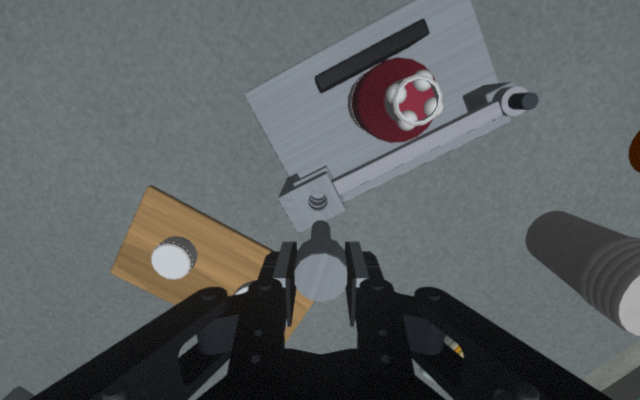

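View pics/w3c.png

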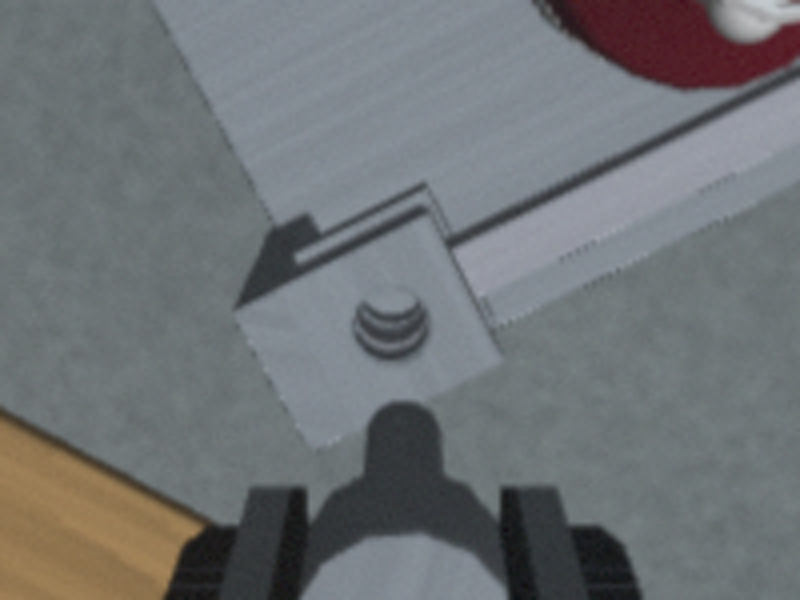

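Run:
```python
from rig import manip
from h import *
np.set_printoptions(precision=4,suppress=True)
c=manip.camera("wrist"); T=np.load("w3.npz")["T"]
h=atz(c,(317.75,200.9),.084,T);print("hole",h)
p=np.array([0.5004,-0.1346,0.2013]); Rm=T[:3,:3]@np.array(c["mount"])[:3,:3].T
print("hole in tool",Rm.T@(h-p), "tool axes",Rm)
# head top & tip in this picture, tool coords (z) ; tip outline top crop y=402
M=np.array(c["mount"])
for z in [-.002,-.001,0,.001]:
  a=np.linspace(0,2*np.pi,33)
  out=[]
  for x,r in [(.0042,.013),(.0642,.006),(.0702,.003)]:
    P=np.c_[0*a+x,.0003+r*np.cos(a),z+r*np.sin(a)]; q=(proj(c,P,M)-[220,120])*4
    out+= [q[:,1].min(),q[:,1].max(),q[:,0].min(),q[:,0].max()]
  print(z,np.array(out))
# block hole in w2
im=cv2.imread("pics/w2.png");cv2.imwrite("pics/w2d.png",cv2.resize(im[170:220,290:350],None,fx=8,fy=8,interpolation=cv2.INTER_CUBIC))
```

```text
hole [ 0.4978 -0.1347  0.084 ]
hole in tool [ 0.1173 -0.0021 -0.002 ] tool axes [[ 0.0022  0.7069  0.7073]
 [-0.0006  0.7073 -0.7069]
 [-1.      0.0011  0.002 ]]
-0.002 [513.0301 719.3886 288.0068 520.9249 386.1961 457.4859 365.4302 441.7915
 391.105  425.862  384.9998 422.1036]
-0.001 [521.4143 726.8618 288.2454 520.6611 392.2353 463.3118 365.4793 441.7273
 396.94   431.5962 385.0193 422.0697]
0 [529.7615 734.3022 288.4833 520.3982 398.2565 469.1202 365.5284 441.6632
 402.758  437.3137 385.0388 422.0358]
0.001 [538.0716 741.7098 288.7206 520.136  404.2597 474.9113 365.5773 441.5993
 408.5592 443.0147 385.0582 422.002 ]
```

View pics/w2d.png

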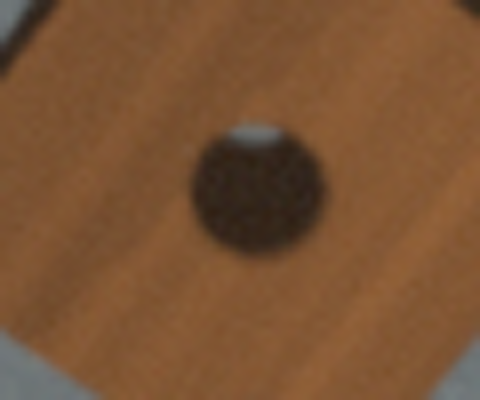

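Run:
```python
from rig import manip
from h import *
np.set_printoptions(precision=4,suppress=True)
c=manip.camera("wrist")
T=np.load("w3.npz")["T"].copy(); p3=np.array([0.5004,-0.1346,0.2013])
T[:3,3]+=np.array([.519,.2923,.1991])-p3
print(atz(c,(322.25,193.75),.052,T))
print(manip.get_position())
```

```text
[0.5208 0.293  0.052 ]
[ 0.5    -0.1346  0.2009]
```

Run:
```python
from rig import manip
from h import *
np.set_printoptions(precision=4,suppress=True)
manip.servo_line([.4973,-.1349,.162],rate=.1)
manip.hold(.2)
p,r=manip.get_position(),manip.get_ee_rot()
c=manip.camera("wrist"); im=c["image"][:,:,::-1]
T=wristT(c,p,r); np.savez("w4.npz",T=T,p=p)
print(manip.get_time(),p,manip.get_contact_force(),proj(c,[.4978,-.1347,.084],T))
cv2.imwrite("pics/w4c.png",cv2.resize(im[130:280,220:420],None,fx=4,fy=4,interpolation=cv2.INTER_CUBIC))
c=manip.camera("side"); im=c["image"][:,:,::-1]
cv2.imwrite("pics/d4c.png",cv2.resize(im[80:230,300:460],None,fx=4,fy=4,interpolation=cv2.INTER_CUBIC))
```

```text
8.6667 [ 0.4978 -0.135   0.1627] [ 0.497  -0.1147 -1.1777] [[320.7137 219.9952]]
```

View pics/w4c.png

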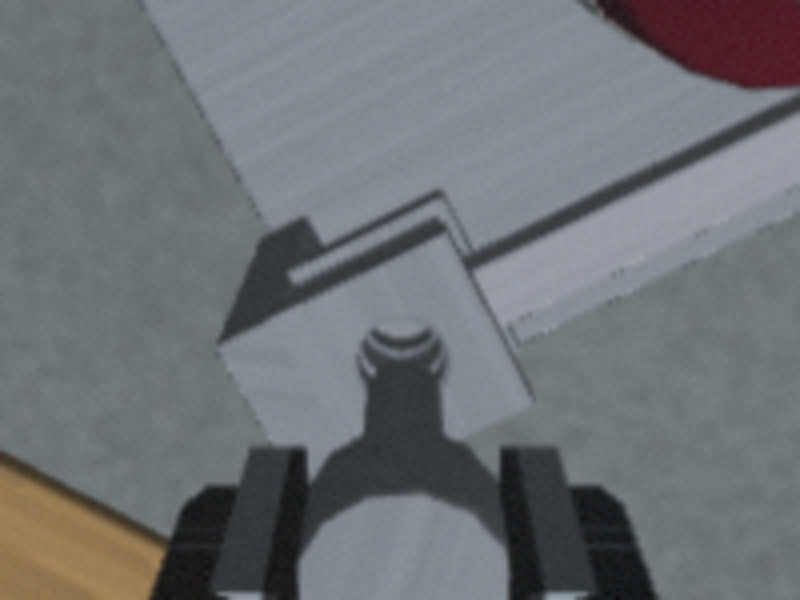

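View pics/d4c.png

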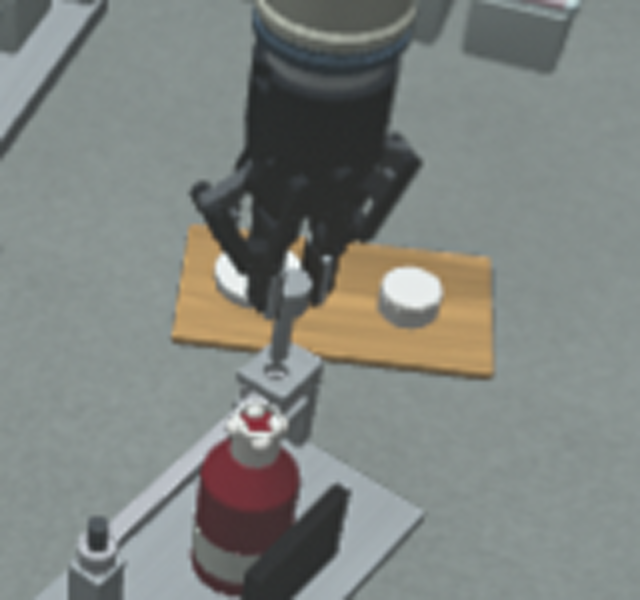

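Run:
```python
from rig import manip
from h import *
np.set_printoptions(precision=4,suppress=True)
f0=np.array(manip.get_contact_force())
for z in [.15,.143,.136,.129,.122,.116,.112]:
    manip.servo_line([.4973,-.1349,z],rate=.06)
    p=manip.get_position(); f=np.array(manip.get_contact_force())-f0
    print(z,p,f,manip.get_width())
    if f[2]>25 or np.hypot(f[0],f[1])>8: print("stop");break
print(manip.get_time())
c=manip.camera("wrist"); im=c["image"][:,:,::-1]
cv2.imwrite("pics/w5c.png",cv2.resize(im[150:300,220:420],None,fx=4,fy=4,interpolation=cv2.INTER_CUBIC))
```

```text
0.15 [ 0.4968 -0.1348  0.1493] [-0.8948 -0.0728  1.254 ] 0.023685561810908768
0.143 [ 0.497  -0.1348  0.1425] [0.1706 0.3947 0.7713] 0.023810603739037543
0.136 [ 0.4969 -0.1348  0.1356] [-0.3693 -0.2745 -0.3067] 0.023749293821506406
0.129 [ 0.4969 -0.1348  0.1285] [-0.1538  0.0321 -1.824 ] 0.02375160048725493
0.122 [ 0.497  -0.1348  0.1215] [-0.1428  0.3648 -1.3179] 0.023896622664538007
0.116 [ 0.4969 -0.1348  0.1155] [-0.6479  0.004  -1.4549] 0.02354660939411824
0.112 [ 0.4971 -0.1349  0.1117] [ 0.0794  0.0534 -1.1295] 0.024045311459912677
10.6333
```

View pics/w5c.png

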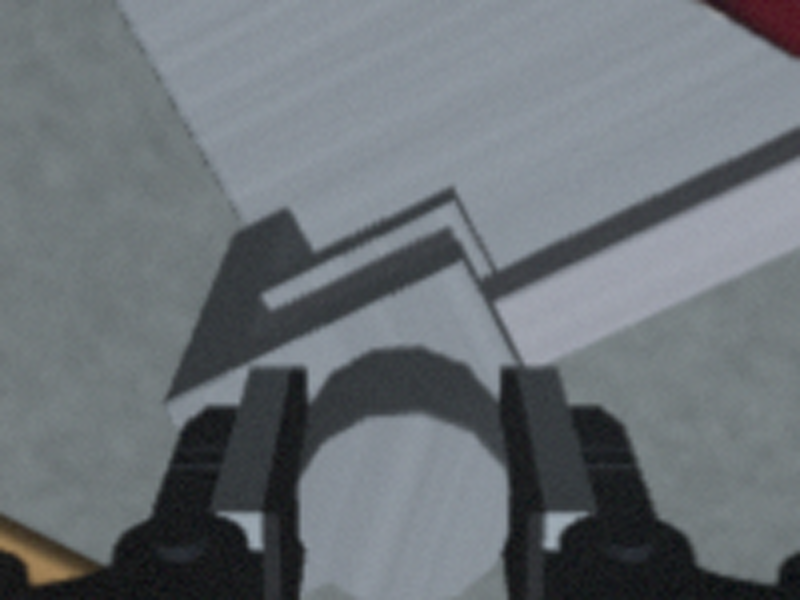

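Run:
```python
from rig import manip
from h import *
np.set_printoptions(precision=4,suppress=True)
z=.112
while z>.102:
    z-=.001
    manip.servo_line([.4973,-.1349,z],rate=.03)
    p=manip.get_position(); f=np.array(manip.get_contact_force())
    print(round(z,4),p,f)
    if f[2]>12: print("stop");break
print(manip.get_time(),manip.get_width())
manip.hold(.1);print(manip.get_contact_force())
c=manip.camera("wrist"); im=c["image"][:,:,::-1]
cv2.imwrite("pics/w6c.png",cv2.resize(im[150:300,220:420],None,fx=4,fy=4,interpolation=cv2.INTER_CUBIC))
```

```text
0.111 [ 0.4973 -0.1349  0.1109] [ 1.0384 -0.7854 -1.7246]
0.11 [ 0.4973 -0.1349  0.1099] [ 0.8761  0.3339 -0.9817]
0.109 [ 0.4973 -0.1349  0.1089] [ 1.1578 -1.2412 -3.8939]
0.108 [ 0.4974 -0.135   0.1084] [-1.5085 -0.832   6.0869]
0.107 [ 0.4975 -0.135   0.1083] [-4.3236  1.1404 16.5865]
stop
11.9333 0.023625592642730606
[-4.3924 -0.0947 16.8379]
```

View pics/w6c.png

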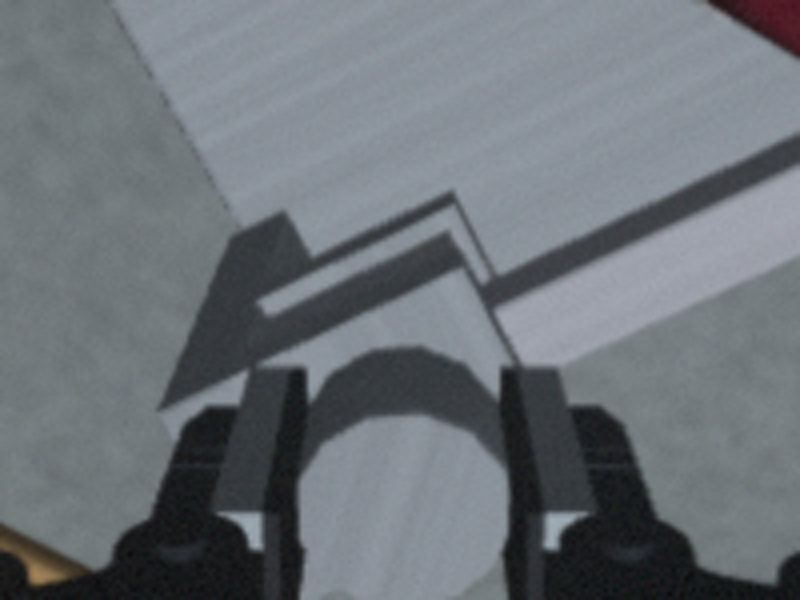

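Run:
```python
from rig import manip
from h import *
np.set_printoptions(precision=4,suppress=True)
manip.servo_line([.4973,-.1349,.1085],rate=.03)
manip.command_gripper(.06,60)
manip.servo_line([.4973,-.1349,.19],rate=.12)
manip.hold(.1)
p,r=manip.get_position(),manip.get_ee_rot()
c=manip.camera("wrist"); im=c["image"][:,:,::-1]
T=wristT(c,p,r); np.savez("w7.npz",T=T,p=p)
a=np.linspace(0,2*np.pi,25)
q=proj(c,np.c_[.4975+.013*np.cos(a),-.1349+.013*np.sin(a),0*a+.104],T)
print("pred head top",q.min(0),q.max(0))
cv2.imwrite("pics/w7.png",im)
cv2.imwrite("pics/w7c.png",cv2.resize(im[140:260,240:400],None,fx=5,fy=5,interpolation=cv2.INTER_CUBIC))
print(manip.get_time(),p)
```

```text
pred head top [302.4562 200.3452] [339.8681 235.5576]
13.7583 [ 0.4967 -0.1347  0.1891]
```

View pics/w7c.png

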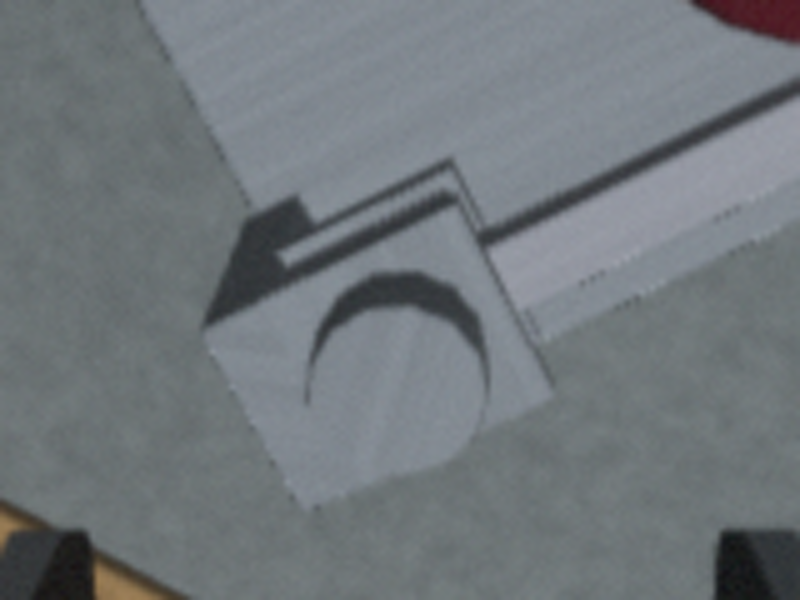

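View pics/w7.png

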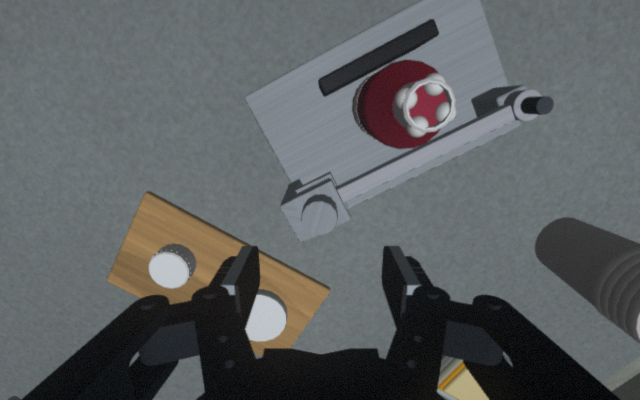

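Run:
```python
from rig import manip
from h import *
np.set_printoptions(precision=4,suppress=True)
manip.servo_line([.448,-.301,.18],down(np.pi/4),rate=.2)
manip.hold(.15)
p,r=manip.get_position(),manip.get_ee_rot()
c=manip.camera("wrist"); im=c["image"][:,:,::-1]
T=wristT(c,p,r); np.savez("w8.npz",T=T,p=p)
print(manip.get_time(),p,proj(c,[[.448,-.301,.031],[.5535,-.287,.022]],T))
cv2.imwrite("pics/w8c.png",cv2.resize(im[130:290,200:440],None,fx=3.3,fy=3.3,interpolation=cv2.INTER_CUBIC))
cv2.imwrite("pics/w8.png",im)
```

```text
14.975 [ 0.4483 -0.3001  0.1801] [[319.3841 193.1364]
 [405.5827 254.5102]]
```

View pics/w8c.png

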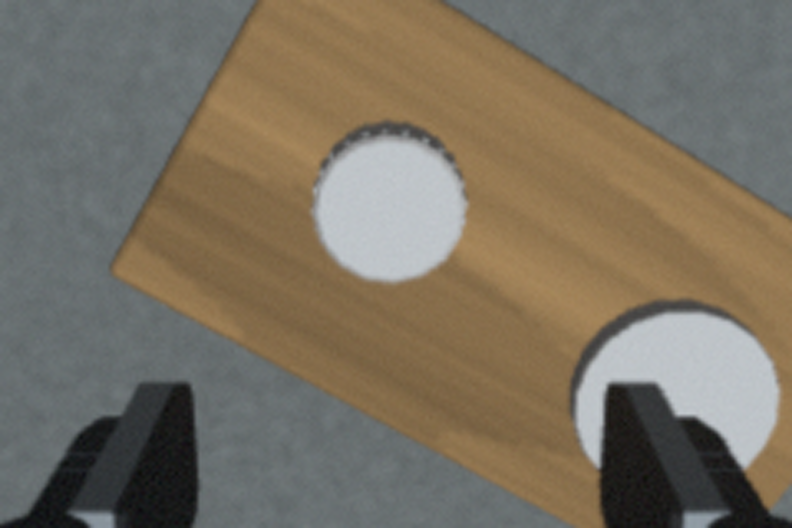

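View pics/w8.png

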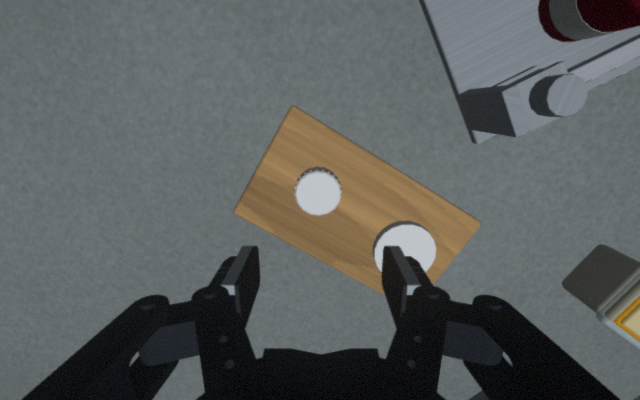

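Run:
```python
from rig import manip
from h import *
np.set_printoptions(precision=4,suppress=True)
c=manip.camera("wrist"); w=np.load("w8.npz"); 
g=atz(c,(318.2,193.3),.031,w["T"]); l=atz(c,(405.5,251),.022,w["T"]); print(g,l,np.linalg.norm(g-l))
x,y=g[0]-.0003,g[1]-.0006
manip.command_gripper(.065,80)
manip.servo_line([x,y,.034],rate=.12); manip.hold(.1)
print(manip.get_time(),manip.get_position(),manip.get_contact_force())
manip.command_gripper(.03,90)
print(manip.get_time(),manip.get_width(),manip.get_contact_force(),manip.get_position())
manip.servo_line([x,y,.21],rate=.18); manip.hold(.1)
p,r=manip.get_position(),manip.get_ee_rot()
c=manip.camera("wrist"); im=c["image"][:,:,::-1]
T=wristT(c,p,r); np.savez("w9.npz",T=T,p=p)
cv2.imwrite("pics/w9c.png",cv2.resize(im[180:330,220:420],None,fx=4,fy=4,interpolation=cv2.INTER_CUBIC))
print(manip.get_time(),p,manip.get_width())
```

```text
[ 0.4474 -0.3019  0.031 ] [ 0.5505 -0.2846  0.022 ] 0.10499852257850999
16.7167 [ 0.4475 -0.3028  0.0347] [ 0.312   0.7629 -0.2682]
17.0833 0.039423243069834114 [-2.4063  0.4083  9.4945] [ 0.4473 -0.3026  0.0351]
18.3583 [ 0.4464 -0.302   0.2088] 0.03957224640619486
```

View pics/w9c.png

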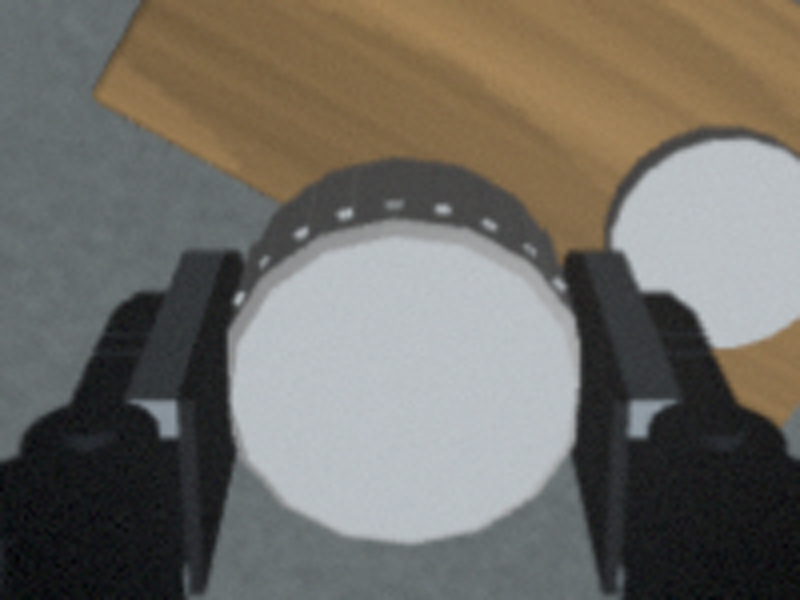

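Run:
```python
from rig import manip
from h import *
np.set_printoptions(precision=4,suppress=True)
c=manip.camera("wrist"); M=np.array(c["mount"]); a=np.linspace(0,2*np.pi,49)
for x in (.0,.004,.008):
  for z in (-.002,0):
    q=(proj(c,np.c_[0*a+x,.021*np.cos(a)+.0003,z+.021*np.sin(a)],M)-[220,180])*4
    print(x,z,q.min(0),q.max(0))
    q=(proj(c,np.c_[0*a+x+.021,.021*np.cos(a)+.0003,z+.021*np.sin(a)],M)-[220,180])*4
    print("   bottom",q.min(0))
# move towards rim for viewing
manip.servo_line([.449,-.301,.24],rate=.2)
manip.servo_line([.4865,-.042,.24],rate=.2); manip.hold(.15)
p,r=manip.get_position(),manip.get_ee_rot()
c=manip.camera("wrist"); im=c["image"][:,:,::-1]
T=wristT(c,p,r); np.savez("w10.npz",T=T,p=p)
print(manip.get_time(),p,proj(c,[.4865,-.042,.14],T))
cv2.imwrite("pics/w10.png",im)
cv2.imwrite("pics/w10c.png",cv2.resize(im[140:290,220:420],None,fx=4,fy=4,interpolation=cv2.INTER_CUBIC))
```

```text
0.0 -0.002 [210.9943 220.1739] [598.0884 561.7072]
   bottom [235.3416 150.5997]
0.0 0 [211.8281 237.9717] [597.2022 576.3956]
   bottom [235.9657 166.3027]
0.004 -0.002 [216.1612 205.314 ] [592.7579 539.3558]
   bottom [239.2961 139.4048]
0.004 0 [216.9478 222.6727] [591.9212 553.7683]
   bottom [239.8892 154.7617]
0.008 -0.002 [221.058  191.2785] [587.706  518.1207]
   bottom [243.0682 128.7531]
0.008 0 [221.8012 208.2182] [586.9147 532.2652]
   bottom [243.6326 143.7783]
20.3667 [ 0.4864 -0.0427  0.24  ] [[321.1815 209.8092]]
```

View pics/w10c.png

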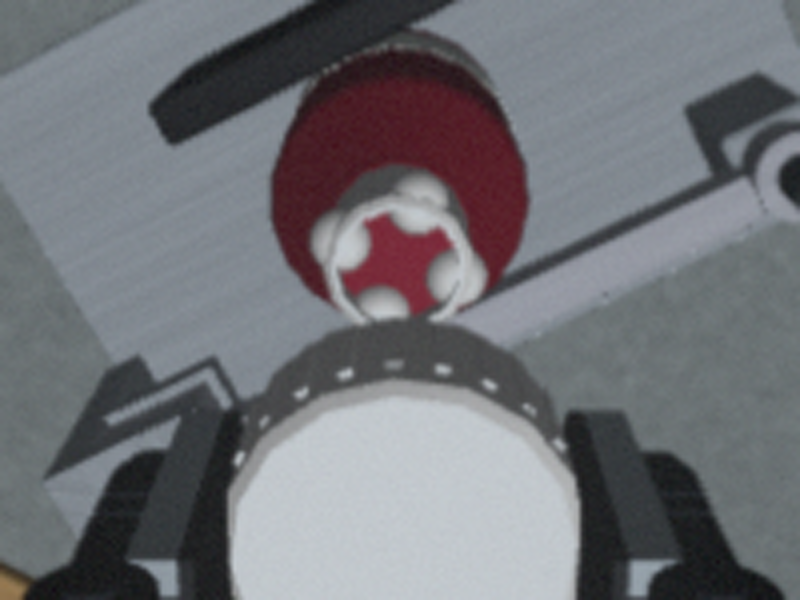

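View pics/w10.png

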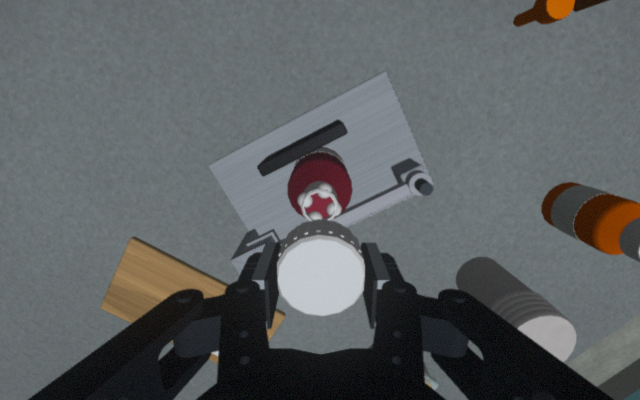

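Run:
```python
from rig import manip
from h import *
np.set_printoptions(precision=4,suppress=True)
c=manip.camera("wrist"); w=np.load("w10.npz"); T=w["T"]; im=cv2.imread("pics/w10.png")
cx=atz(c,(220+399/4,140+262/4),.14,T); print(cx)
s=8; x0,y0,W,H=285,170,80,70
big=cv2.resize(im[y0:y0+H,x0:x0+W],None,fx=s,fy=s,interpolation=cv2.INTER_CUBIC)
raw=big.copy()
a=np.linspace(0,2*np.pi,73)
for z,r,col in [(.14,.0115,(0,255,0)),(.1375,.014,(255,0,0))]:
    q=(proj(c,np.c_[cx[0]+r*np.cos(a),cx[1]+r*np.sin(a),0*a+z],T)-[x0,y0]+.5)*s
    cv2.polylines(big,[q.astype(np.int32)],True,col,1)
cv2.imwrite("pics/w10o.png",big)
```

```text
[ 0.4834 -0.0404  0.14  ]
```

View pics/w10o.png

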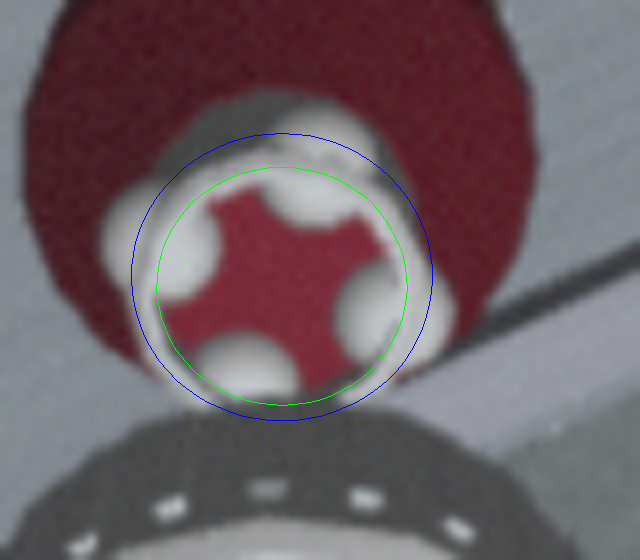

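Run:
```python
from rig import manip
from h import *
np.set_printoptions(precision=4,suppress=True)
manip.servo_line([.4833,-.0404,.24],rate=.1)
manip.servo_line([.4833,-.0404,.18],rate=.1); manip.hold(.2)
p,r=manip.get_position(),manip.get_ee_rot()
c=manip.camera("wrist"); im=c["image"][:,:,::-1]
T=wristT(c,p,r); np.savez("w11.npz",T=T,p=p)
print(manip.get_time(),p,R.from_rotvec(r).as_matrix()[:,0],manip.get_contact_force())
cv2.imwrite("pics/w11c.png",cv2.resize(im[140:290,220:420],None,fx=4,fy=4,interpolation=cv2.INTER_CUBIC))
for n,b in [("side",(310,110,420,210)),("scene",(230,120,340,220))]:
    im=manip.camera(n)["image"][:,:,::-1]
    cv2.imwrite(f"pics/{n}11c.png",cv2.resize(im[b[1]:b[3],b[0]:b[2]],None,fx=6,fy=6,interpolation=cv2.INTER_CUBIC))
```

```text
21.6667 [ 0.4837 -0.0404  0.1807] [ 0.0013 -0.0002 -1.    ] [-0.0722  0.7457  0.5707]
```

View pics/w11c.png

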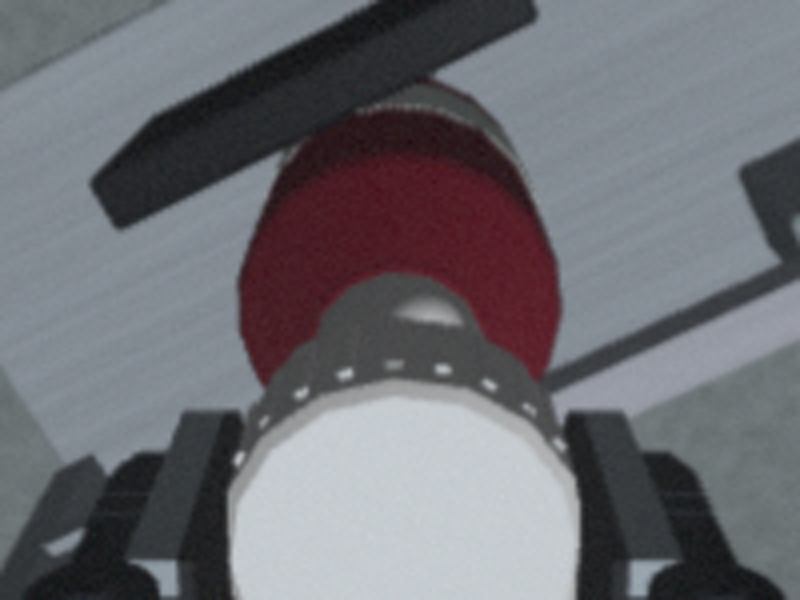

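View pics/side11c.png

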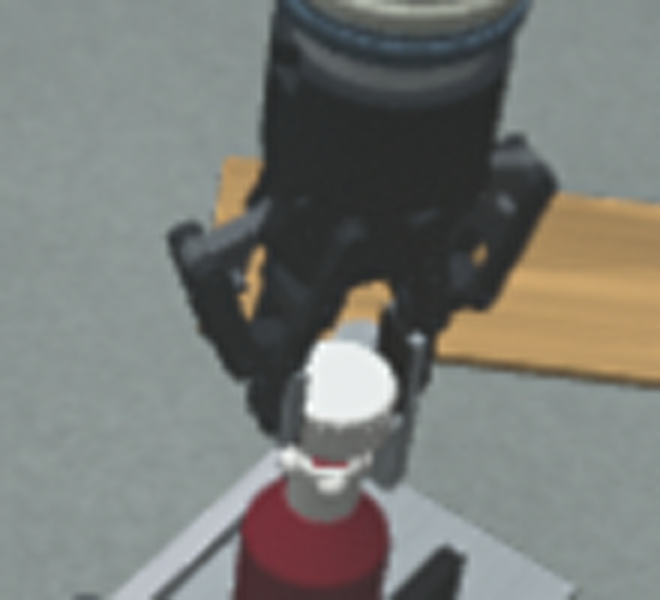

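View pics/scene11c.png

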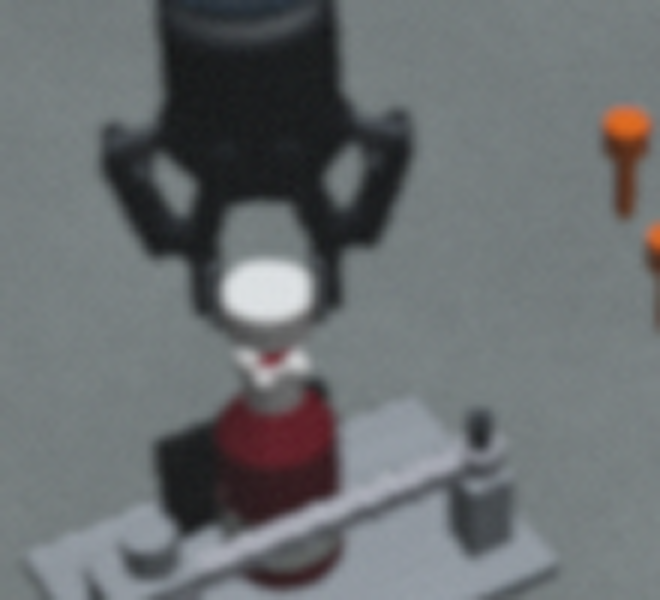

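Run:
```python
from rig import manip
from h import *
np.set_printoptions(precision=4,suppress=True)
d=manip.camera("side");s=manip.camera("scene")
for n,c,b,o in [("side",d,(310,110),None),("scene",s,(230,120),None)]:
    a=np.linspace(0,2*np.pi,73)
    im=c["image"][:,:,::-1]; big=cv2.resize(im[b[1]:b[1]+100,b[0]:b[0]+110],None,fx=6,fy=6,interpolation=cv2.INTER_CUBIC)
    for z,r,col,xy in [(.1765,.021,(0,255,0),(.4837,-.0404)),(.14,.0115,(255,0,0),(.4833,-.0404)),(.114,.029,(255,255,0),(.4833,-.0404))]:
        q=(proj(c,np.c_[xy[0]+r*np.cos(a),xy[1]+r*np.sin(a),0*a+z])-np.array(b)+.5)*6
        cv2.polylines(big,[q.astype(np.int32)],True,col,1)
    cv2.imwrite(f"pics/{n}11o.png",big)
```

```text
(no output)
```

View pics/side11o.png

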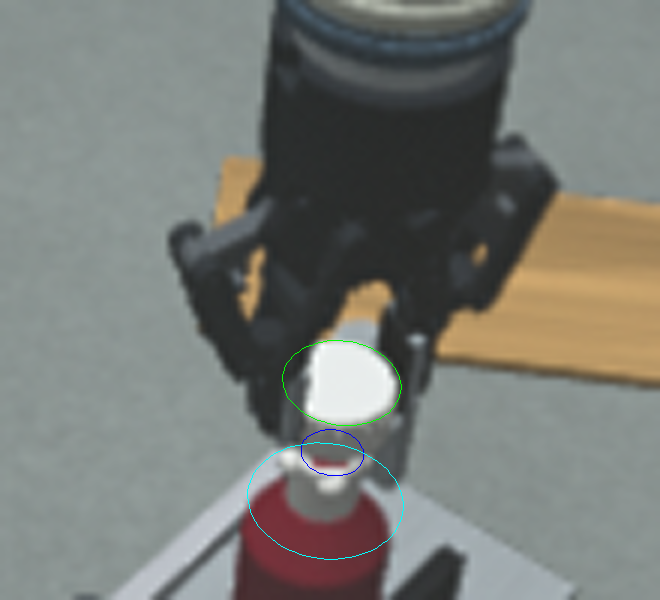

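View pics/scene11o.png

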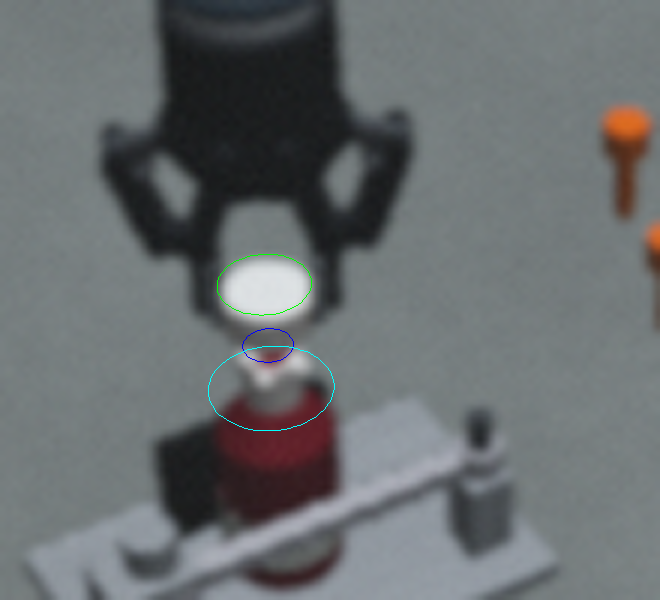

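Run:
```python
from rig import manip
from h import *
np.set_printoptions(precision=4,suppress=True)
c=manip.camera("wrist"); d=manip.camera("side")
a=np.linspace(0,2*np.pi,73)
outs=[]
for f,cc,T,b in [("w7",c,np.load("w7.npz")["T"],(390,65)),("side0",d,None,(340,165))]:
    im=cv2.imread(f"pics/{f}.png"); row=[]
    for xy in [(.4833,-.0404),(.4853,-.0417)]:
        big=cv2.resize(im[b[1]:b[1]+75 if f=="w7" else b[1]+40,b[0]:b[0]+75 if f=="w7" else b[0]+40],(400,400),interpolation=cv2.INTER_CUBIC)
        s=400/(75 if f=="w7" else 40)
        for z,r,col in [(.14,.0115,(0,255,0)),(.1375,.014,(255,0,0)),(.114,.029 if f=="w7" else .014,(255,255,0))]:
            q=(proj(cc,np.c_[xy[0]+r*np.cos(a),xy[1]+r*np.sin(a),0*a+z],T)-np.array(b)+.5)*s
            cv2.polylines(big,[q.astype(np.int32)],True,col,1)
        row.append(big)
    cv2.imwrite(f"pics/o_{f}.png",np.hstack(row))
```

```text
(no output)
```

View pics/o_w7.png

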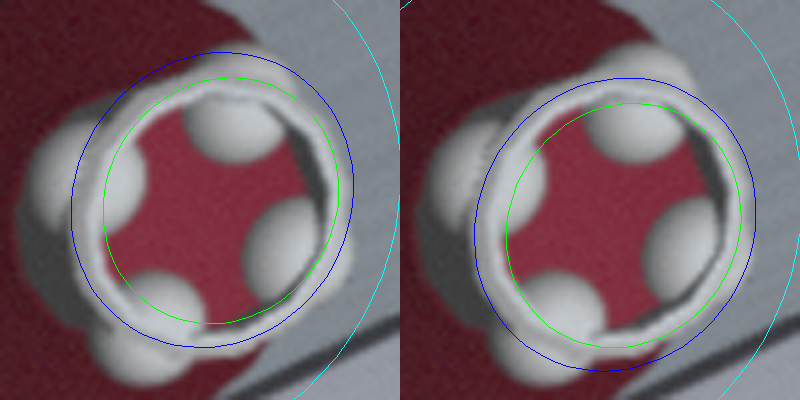

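View pics/o_side0.png

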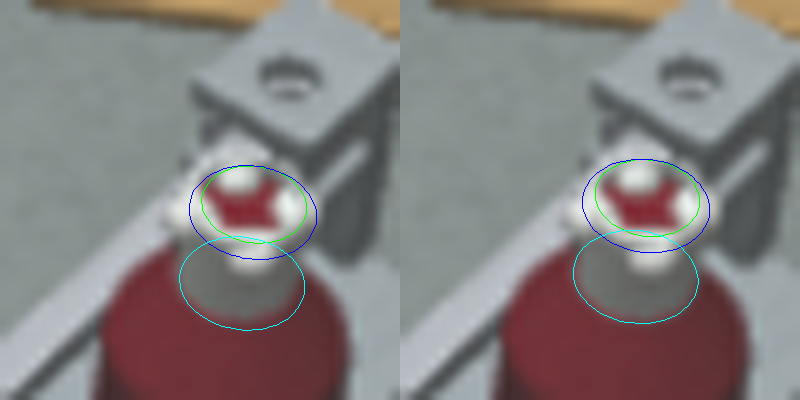

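Run:
```python
from rig import manip
from h import *
np.set_printoptions(precision=4,suppress=True)
X,Y=.4841,-.0412
manip.servo_line([X,Y,.18],rate=.05)
manip.servo_line([X,Y,.168],rate=.05); manip.hold(.2)
f0=np.array(manip.get_contact_force()); print(manip.get_time(),manip.get_position(),f0)
z=.168
while z>.1595:
    z-=.001
    manip.servo_line([X,Y,z],rate=.03)
    p=manip.get_position(); f=np.array(manip.get_contact_force())
    print(round(z,4),p,f,np.array(manip.get_torque()))
    if f[2]>7 or np.hypot(*f[:2])>6: print("stop");break
print(manip.get_time(),manip.get_width())
for n,b in [("side",(310,110,420,210)),("scene",(230,120,340,220))]:
    im=manip.camera(n)["image"][:,:,::-1]
    cv2.imwrite(f"pics/{n}12c.png",cv2.resize(im[b[1]:b[3],b[0]:b[2]],None,fx=6,fy=6,interpolation=cv2.INTER_CUBIC))
```

```text
22.8083 [ 0.4842 -0.0412  0.1681] [-0.3106  0.2078  0.0335]
0.167 [ 0.4841 -0.0412  0.167 ] [-0.0087 -0.5189 -0.221 ] [ 0.0228 -0.0117  0.0011]
0.166 [ 0.4841 -0.0412  0.1659] [ 0.0911 -0.591  -1.0107] [-0.036  -0.0401 -0.0281]
0.165 [ 0.4841 -0.0412  0.1649] [-0.2701 -0.308  -0.4918] [-0.001  -0.0176  0.0172]
0.164 [ 0.4841 -0.0412  0.1639] [-0.5374 -0.1085 -0.5001] [ 0.0206  0.0524 -0.0711]
0.163 [ 0.484  -0.0412  0.1629] [-0.2227  0.41   -0.8288] [-0.0366  0.028  -0.0032]
0.162 [ 0.4841 -0.0412  0.162 ] [ 0.1034 -0.3432 -0.325 ] [-0.0497  0.0652 -0.0271]
0.161 [ 0.4842 -0.0413  0.1611] [-0.362  -1.155   2.1931] [-0.3076  0.1286  0.0014]
0.16 [ 0.4844 -0.0414  0.1605] [-1.7923 -0.931   7.3919] [-0.3508  0.3656  0.0294]
stop
24.8083 0.039378199073217234
```

View pics/side12c.png

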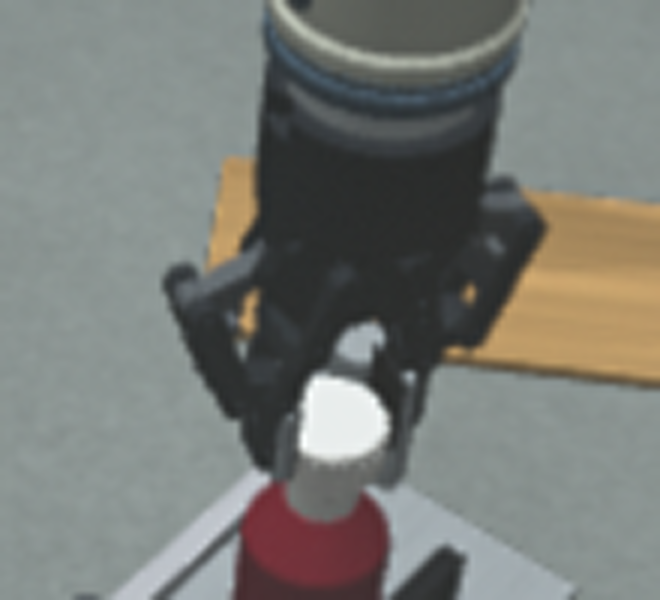

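Run:
```python
from rig import manip
from h import *
np.set_printoptions(precision=4,suppress=True)
X,Y=.4841,-.0412
z=.16
while z>.140:
    z-=.001
    manip.servo_line([X,Y,z],rate=.04)
    p=manip.get_position(); f=np.array(manip.get_contact_force())
    print(round(z,4),p,f)
    if (f[2]>14 and p[2]>.1495) or f[2]>32 or np.hypot(*f[:2])>15: print("stop");break
manip.hold(.3)
print(manip.get_time(),manip.get_width(),manip.get_position(),manip.get_contact_force(),manip.get_torque())
for n,b in [("side",(310,110,420,210)),("scene",(230,120,340,220)),("wrist",(240,180,400,320))]:
    im=manip.camera(n)["image"][:,:,::-1]
    cv2.imwrite(f"pics/{n}13c.png",cv2.resize(im[b[1]:b[3],b[0]:b[2]],None,fx=4.2 if n=="wrist" else 6,fy=4.2 if n=="wrist" else 6,interpolation=cv2.INTER_CUBIC))
```

```text
0.159 [ 0.4846 -0.0413  0.1597] [-0.7915 -0.9153  6.5354]
0.158 [ 0.4847 -0.0413  0.1586] [-0.2932 -1.0718  5.5111]
0.157 [ 0.4843 -0.0412  0.1571] [-1.5723 -0.4329  3.0539]
0.156 [ 0.4841 -0.0412  0.1558] [ 1.1197 -0.89   -0.8494]
0.155 [ 0.4839 -0.0412  0.1547] [ 1.0308 -0.4068 -2.0834]
0.154 [ 0.4835 -0.0412  0.1536] [ 0.3068 -0.9261 -4.5251]
0.153 [ 0.4837 -0.0412  0.1526] [ 1.4275 -0.9961 -7.6861]
0.152 [ 0.4838 -0.0412  0.1514] [  2.7255  -1.8754 -14.0715]
0.151 [ 0.4838 -0.0413  0.1507] [  1.073   -3.5915 -11.6465]
0.15 [ 0.4841 -0.0412  0.1502] [ 0.6259 -1.864  -5.0224]
0.149 [ 0.4845 -0.0411  0.1494] [-0.6331  0.0304 -0.916 ]
0.148 [ 0.4844 -0.0412  0.1482] [-1.195   0.0077 -0.2935]
0.147 [ 0.4845 -0.0412  0.1481] [-4.1743  1.0002 11.3537]
0.146 [ 0.4845 -0.0412  0.148 ] [-6.9227  1.524  24.1999]
0.145 [ 0.4845 -0.0412  0.1479] [-10.9244   1.4102  35.7895]
stop
28.9583 0.039178823684771116 [ 0.4845 -0.0412  0.1479] [-10.831    1.1946  35.7929] [ 0.2047  1.8241 -0.0363]
```

View pics/side13c.png

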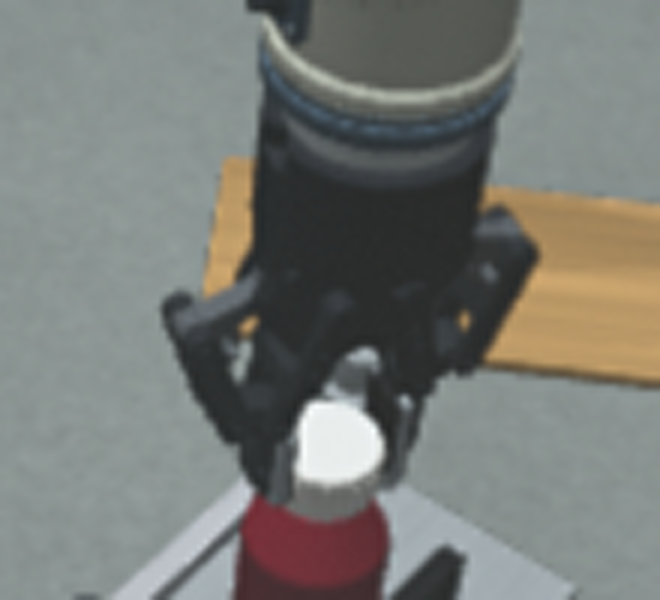

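View pics/wrist13c.png

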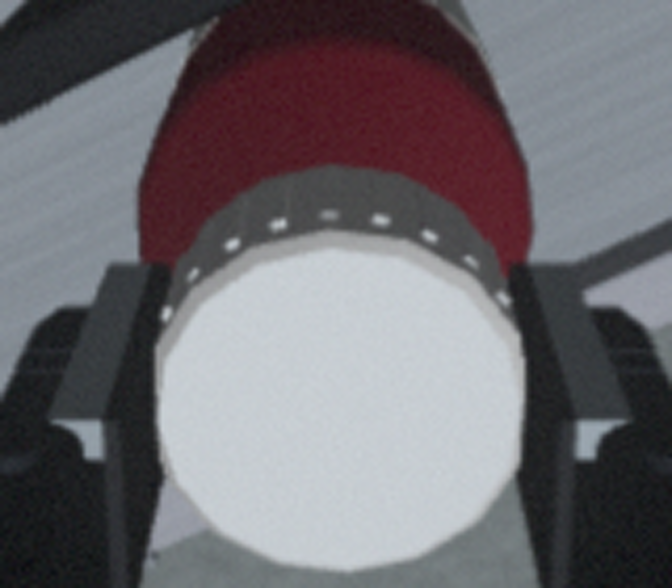

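View pics/scene13c.png

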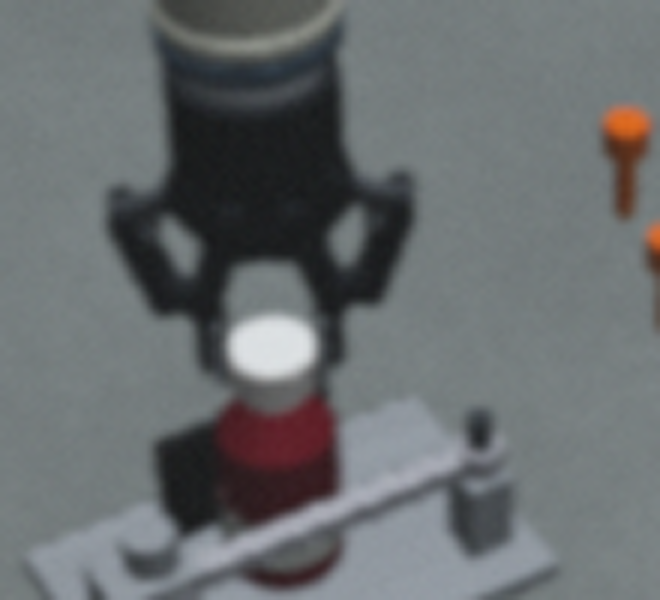

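Run:
```python
from rig import manip
import cv2
cv2.imwrite("pics/scene14.png",manip.camera("scene")["image"][:,:,::-1])
print(manip.get_time(),manip.get_position(),manip.get_contact_force(),manip.get_width())
```

```text
29.1583 [ 0.48450119 -0.0411624   0.14788959] [-10.76111703   1.28580349  35.91123901] 0.03943099499208615
```

View pics/scene14.png

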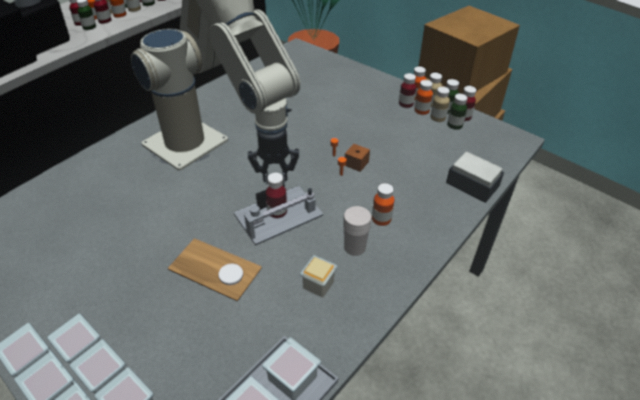

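The picture shows the block empty at (357,156), the pin head on the fork at (255,211) and the cap on the bottle at (276,180). The lid (231,273), cups (356,230), capped bottle (384,205), tub (319,274) and orange pins are where they were. I am handing the job in.

Run:
```python
from rig import manip
manip.sign_off(); print(manip.get_time(),manip.get_contact_force())
```

```text
the job is handed in; nothing more can be done
the job is handed in; nothing more can be done
```

Both parts of the job are done, and I handed it in at about 29 s with the fingers still gripping the cap and pressing it down.

- **Pin:** I took the bare steel pin, not the two orange ones, and pushed it through fork and gate until its head sat on the fork. The tool stopped at z = 0.1083 m against 0.1082 m expected, under a push of about 17 N, and the wrist picture after release showed the head flat on the upper plate. The few newtons of plunger resistance did not show up clearly in the force readings on the way in. I judged the pin seated from the final height, the stop force and the picture.
- **Cap:** I took the small ribbed cap and pressed it on. The lip met the nubs at the height expected. The highest reading on the way in was about 7 N, taken in 1 mm steps, so it may have missed the stated 10 N peak. The force then reversed as the nubs pulled the cap down, which was the click, and it stopped on the rim at z = 0.148 m as expected. It stayed steady at about 36 N down, with about 11 N sideways from the arm's give.
- **Rim position:** the camera views disagreed by about 2 mm, so I used a point between them. The cap went over the rim without touching it.
- **Bystanders:** the last scene picture shows the jar lid, cups, capped bottle and dessert tub where they were, and the pin still in the fork.

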